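# Push a row of watch cases home in the display rail

### The job

Four square watch cases lie in a crooked, gappy row ahead of the display rail's mouth: without lifting them, square them up and close the gaps, so that they form one straight, tight row in line with the rail before any of them enters it. Then push the four as one block from behind the last case, without the row buckling, into the rail until the first case bears firmly on the hidden stop under the hood. Press them home for a moment with about 10 N, never ramming the rail with more than 16 N, then leave the closed row there, and leave the other things on the cart alone.

Things in the scene. Friction and masses are not known exactly. Their poses are not given: they have to be found in the camera images.
- rail: Low dark steel display rail fixed to the cart top: straight channel, 42 mm wide inside, walls 6 mm thick, 20 mm high, 150 mm long, open below, so cases slide in on the cart top. Origin: on the cart top, middle of its open mouth; x runs along its centre line into the rail, y across, z up. Its first 20 mm flare out to about 51 mm inside at the mouth. The row starts ahead of the mouth (x < 0).
- hood_edge (a point): Middle of the near edge of the wooden hood on the rail, 65 mm past the mouth, 24 mm above the cart top; it covers the rail from here to the far end. Under it a hard end stop is clamped somewhere 104 to 130 mm past the mouth, different each day: it can only be felt through the row. With the four cases home the last stands 6 to 32 mm out of the mouth.
- case1_mid (a point): Square steel watch case, white dial: 34 mm along the row (its x), 38 mm across (y), 16 mm high, about 80 g, flat sides. Point: its centre, 8 mm above the cart top; x points to the rail when it lies square. First of the row; its near end starts 25 to 35 mm from the mouth.
- case2_mid (a point): Square steel watch case, white dial: 34 mm along the row (its x), 38 mm across (y), 16 mm high, about 80 g, flat sides. Point: its centre, 8 mm above the cart top; x points to the rail when it lies square. Second of the row. The cases start up to 8 mm out of line, turned up to 0.15 rad, with gaps of 2 to 12 mm.
- case3_mid (a point): Square steel watch case, white dial: 34 mm along the row (its x), 38 mm across (y), 16 mm high, about 80 g, flat sides. Point: its centre, 8 mm above the cart top; x points to the rail when it lies square. Third of the row. Sliding all four takes 1 to 4 N; on the hard stop the force rises by 2 to 30 N per mm, as stiff as the arm is.
- case4_mid (a point): Square steel watch case, white dial: 34 mm along the row (its x), 38 mm across (y), 16 mm high, about 80 g, flat sides. Point: its centre, 8 mm above the cart top; x points to the rail when it lies square. Last of the row, farthest from the mouth; the one to push.
- funnel_jar: Bystander: a glass jar, 72 mm wide, with a dented copper funnel, 94 mm wide, in its mouth, 130 mm high in all. Origin under its centre.
- loupe: Bystander: a brass loupe, 34 mm wide and 30 mm high, standing. Origin under its centre.
- screwdriver: Bystander: a cork-handled screwdriver, 150 mm long, lying flat. Its x runs along it.
- bracelets: Bystander: a stack of three round steel link bracelets, 67 mm wide and 51 mm high. Origin under its centre.
Mind the look-alikes: they are no part of the job. Leave any blue look-alike of the part that bears case4_mid alone.

How it is judged:
On the way, in this order (a step that is already met when the one before it is completed fails the run):
1. the four cases form one straight, closed row in line with the rail (within 3 mm and 0.08 rad of its line, gaps under 1.8 mm) before the first enters it (y of case1_mid in the frame of rail between -0.003 and 0.003 m and angle between the x axis of each of case1_mid, case2_mid, case3_mid, case4_mid and the x axis of rail, either way round below 0.08 rad and y of case2_mid in the frame of rail between -0.003 and 0.003 m and y of case3_mid in the frame of rail between -0.003 and 0.003 m and y of case4_mid in the frame of rail between -0.003 and 0.003 m and distance between case1_mid and case2_mid below 0.0358 m and distance between case2_mid and case3_mid below 0.0358 m and distance between case3_mid and case4_mid below 0.0358 m and x of case1_mid in the frame of rail below -0.019 m), for 0.1 s.
2. the closed row is in the rail and the first case bears on the stop with at least 4 N for 0.2 s (distance between case1_mid and case2_mid below 0.0358 m and distance between case2_mid and case3_mid below 0.0358 m and distance between case3_mid and case4_mid below 0.0358 m and x of case1_mid in the frame of rail above 0.084 m and contact force between case1 and rail above 4 N), for 0.2 s.
At the end, for the whole second after the job is handed in: The four cases lie at rest flat on the cart top, neighbours less than 1.8 mm apart, each within 4 mm of the rail's centre line and 0.10 rad of its direction, the first one in under the hood where it has met the stop (its centre more than 84 mm past the mouth) (distance between case1_mid and case2_mid below 0.0358 m and distance between case2_mid and case3_mid below 0.0358 m and distance between case3_mid and case4_mid below 0.0358 m and y of case1_mid in the frame of rail between -0.004 and 0.004 m and angle between the x axis of each of case1_mid, case2_mid, case3_mid, case4_mid and the x axis of rail, either way round below 0.1 rad and y of case2_mid in the frame of rail between -0.004 and 0.004 m and y of case3_mid in the frame of rail between -0.004 and 0.004 m and y of case4_mid in the frame of rail between -0.004 and 0.004 m and x of case1_mid in the frame of rail above 0.084 m and height (world z) of each of case1_mid, case2_mid, case3_mid, case4_mid below 0.011 m and linear speed of each of case1, case2, case3, case4 below 0.01 m/s); the robot touches nothing.
It fails at once if a case is pressed against the rail or its stop with more than 16 N (contact force between any of case1, case2, case3, case4 and rail above 16 N).
It fails at once if the row buckles: a case strays more than 15 mm from the rail's centre line or turns more than 0.5 rad (y of any of case1_mid, case2_mid, case3_mid, case4_mid in the frame of rail above 0.015 m or y of any of case1_mid, case2_mid, case3_mid, case4_mid in the frame of rail below -0.015 m or angle between the x axis of any of case1_mid, case2_mid, case3_mid, case4_mid and the x axis of rail, either way round above 0.5 rad).
It fails at once if a case is lifted more than 8 mm or tipped more than 0.4 rad (height (world z) of any of case1_mid, case2_mid, case3_mid, case4_mid above 0.016 m or angle between any of case1_mid, case2_mid, case3_mid, case4_mid's own z axis and vertical above 0.4 rad).
It fails at once if the funnel jar, loupe, screwdriver or bracelets are moved more than 15 mm (distance of any of funnel_jar, loupe, screwdriver, bracelets from where it was at the start of the episode above 0.015 m).
It also fails if it takes over 70 s, if anything falls off the work surface, if the arm or the gripper's body presses on something with over 40 N, if the wrist force passes 120 N, or if a joint passes its speed limit or range.

### The arm

A 6-joint arm with a two-finger parallel gripper is mounted at the origin on the work surface. World frame = base frame: x ahead of the robot, y to its left, z up, the work surface at z = 0. Lengths are in m, angles in rad, forces in N, time in s.
With the tool pointing down it reaches from about 0.425 to 0.95 m from the base axis. Payload 3.5 kg.
Tool frame: the origin (TCP) lies midway between the tips of the shut fingers; the grasp point (between the pads) lies 19 mm behind it; z points along the fingers, y is the line along which they close (so a half turn about z gives the same grasp; the last joint's range is limited). The gripper opens to 85 mm and grips with 20 to 120 N. Pads are 22 mm wide; open, the fingers measure 114 mm over their backs; the gripper's body (76 mm by 85 mm) begins 54 mm behind the grasp point. The pads swing forward as they close: fully open they stand 13 mm farther back than shut.
Start: joints at [1.023, 0.286, 1.577, -0, 1.279, -0.15], TCP at [0.261, 0.622, 0.231] pointing down, gripper open.
Joint ranges: [-2.77, 2.77], [-0.9, 2.22], [0.21, 2.48], [-1.53, 4.67], [0.24, 2.81], [-2.84, 2.84]. Speed limits (rad/s): [2.79, 2.79, 3.14, 3.14, 3.14, 3.14].

### API

Orientations are given as a unit quaternion [x, y, z, w].
In Python, from plant import ctrl, cams, order gives the robot as it stands.
- The arm moves only by the tool move_arm, never from a script. Its argument "plan" is one flat list of numbers, 7 for each row, row after row: the shift along the world's x, y, z in mm, then the turn, a rotation vector about the world's x, y, z in degrees, then the finger opening in mm, from 0 to 85.4. A call has 1 to 12 rows; each row shifts and turns the commanded pose from where the row before left it; what a row does not reach is not made up. A row lasts 1/10 s, in which the tool goes at most 50 mm and 8.59 degrees, less where a joint would pass 70% of its speed; a pose out of reach is approached as far as the arm can. A call is refused whole if a number of a shift passes 50 or a number of a turn 8.59, either way. A call with a gripper value outside its range is refused whole. The fingers move at their own pace and stop on an object; "newtons" is the grip in N (left out, the last holds). Time passes only in rows, so rows that do not move let the fingers close. It gives the time, the measured TCP pose, the force, the opening and the grip force at its end, in the units of the state.
- ctrl.get_state(): the state, without advancing time (a new reading comes with each control period).
- cams.read_camera(name): name is "side" or "top" or "wrist"; returns a dict with "color" (400x640x3 uint8, red, green, blue), "fov_y" (degrees; the focal length in pixels is half the picture's height over the tangent of half this angle, whatever the lens; pixels are square), "cx", "cy" (the principal point, pixels), "origin" and "orientation" of the camera in the world; the wrist camera has in their place "T_tool_cam" (4x4, takes a point from camera to tool coordinates, whose origin is the TCP and whose axes are the flange's). Camera axes: x right, y up, looking along -z (the intrinsics and any distortion apply to the point x, -y, -z); pixel columns grow to the right and rows downward; lengths in m; the calibration is good to about 2 mm. A picture is of the moment at which its call begins: read the wrist's pose just before it. There is no depth.
- order.sign_off(): hands the job in; it is judged then, once.
The state is a dict: "time": time; "qpos": joint angles; "dq": joint speeds; "joint_efforts": joint torques, N m; "eef_pos": TCP position; "tcp_rot": TCP orientation; "contact_force": force on the tool from outside, world axes, zero at the start; "wrist_torque": the same for the moment, N m; "opening": opening from 0.0 (shut) to 1.0 (fully open); "finger_force": force on a finger pad.
Only numpy, scipy, OpenCV 4.12 (cv2) and the standard library are available. Lean on these libraries where they do the work, as an engineer would, in place of code of your own. Each camera call takes 0.05 s, during which the arm holds its last target. There are 200 camera calls.

## Working session

There is one attempt and no reset: what is moved stays moved. The work goes in short steps, Python scripts to look and compute and a tool call to move; the robot and the scene stay as the last step left them, time stands still between calls to the robot, and variables do not carry over. Pictures are saved under pics/ and viewed, at most 10 in all, crops included, and the job is handed in when it is done.

Besides the shell and the picture viewer there is one more tool, called as name(argument=value, ...) on one line, values as JSON. move_arm: Moves the arm, as the interface text tells. Its arguments: {"type":"object","properties":{"plan":{"type":"array","items":{"type":"number"}},"newtons":{"type":"number"}},"required":["plan"]}

```bash
mkdir -p pics; ls; cat > h.py <<'E'
import numpy as np, cv2
from scipy.spatial.transform import Rotation as R
from plant import ctrl, cams, order
def cam(n):
    s=ctrl.get_state(); c=cams.read_camera(n)
    if n=="wrist":
        T=np.eye(4); T[:3,:3]=R.from_quat(s["tcp_rot"]).as_matrix(); T[:3,3]=s["eef_pos"]
        T=T@np.array(c["T_tool_cam"]); c["o"]=T[:3,3]; c["Rm"]=T[:3,:3]
    else:
        c["o"]=np.array(c["origin"]); c["Rm"]=R.from_quat(c["orientation"]).as_matrix() if np.size(c["orientation"])==4 else np.array(c["orientation"])
    c["f"]=200/np.tan(np.radians(c["fov_y"])/2); return c
def ray(c,p,z):
    p=np.atleast_2d(p).astype(float)
    d=np.c_[(p[:,0]-c["cx"])/c["f"],-(p[:,1]-c["cy"])/c["f"],-np.ones(len(p))]@c["Rm"].T
    return c["o"]+d*((z-c["o"][2])/d[:,2])[:,None]
def save(c,n): cv2.imwrite("pics/"+n,c["color"][:,:,::-1])
def proj(c,P):
    q=(np.atleast_2d(P)-c["o"])@c["Rm"]
    return np.c_[c["cx"]+c["f"]*q[:,0]/-q[:,2],c["cy"]-c["f"]*q[:,1]/-q[:,2]]
E
python3 - <<'E'
from h import *
print(ctrl.get_state())
for n in("top","side","wrist"):
    c=cam(n); save(c,n+"0.png"); print(n,[k for k in c],c["fov_y"],c["cx"],c["cy"],c["o"],c["Rm"].round(3).tolist(),{k:v for k,v in c.items() if 'dist' in k or 'lens' in k})
E
```

```text
pics
{'time': 0.0, 'qpos': array([ 1.02300651e+00,  2.87183332e-01,  1.57814652e+00, -2.04641981e-05,
        1.27861417e+00, -1.50007535e-01]), 'dq': array([-0.00187601,  0.00107112, -0.00114982,  0.0005017 , -0.00212331,
        0.00021186]), 'joint_efforts': array([ 8.76889976e-05, -4.05957699e+01, -2.92638570e+01, -8.91631430e-05,
        5.60696237e-03, -9.05798103e-07]), 'eef_pos': array([0.26111849, 0.62174552, 0.22995191]), 'tcp_rot': array([ 1.97579417e-01,  9.80286178e-01, -1.10819546e-03, -3.92717418e-04]), 'contact_force': array([0.13188995, 0.68457703, 0.28818769]), 'wrist_torque': array([-0.00419828,  0.01926147, -0.03420376]), 'finger_force': 0.0, 'opening': 0.9993501587774334}
top ['color', 'fov_y', 'cx', 'cy', 'origin', 'orientation', 'o', 'Rm', 'f'] 54.44191516992255 310.48692578799756 195.06458926719554 [ 0.43040097 -0.00113659  0.82386879] [[0.009, 0.982, -0.187], [-1.0, 0.009, -0.002], [-0.0, 0.187, 0.982]] {}
side ['color', 'fov_y', 'cx', 'cy', 'origin', 'orientation', 'o', 'Rm', 'f'] 57.93886950336391 316.9350147561572 198.32650283092897 [ 0.18476345 -0.58700311  0.59411413] [[0.837, 0.362, -0.409], [-0.546, 0.529, -0.649], [-0.018, 0.767, 0.641]] {}
wrist ['color', 'fov_y', 'cx', 'cy', 'T_tool_cam', 'o', 'Rm', 'f'] 61.16296617722834 315.287146407951 197.29118569037644 [0.18494481 0.6538993  0.3739856 ] [[0.387, -0.873, -0.296], [0.922, 0.366, 0.126], [-0.002, -0.322, 0.947]] {}
```

View pics/top0.png

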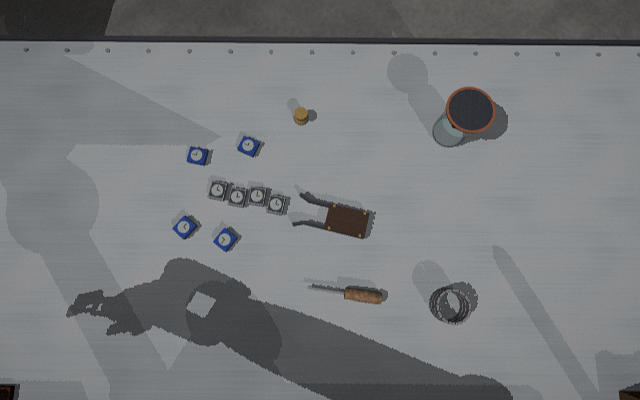

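View pics/side0.png

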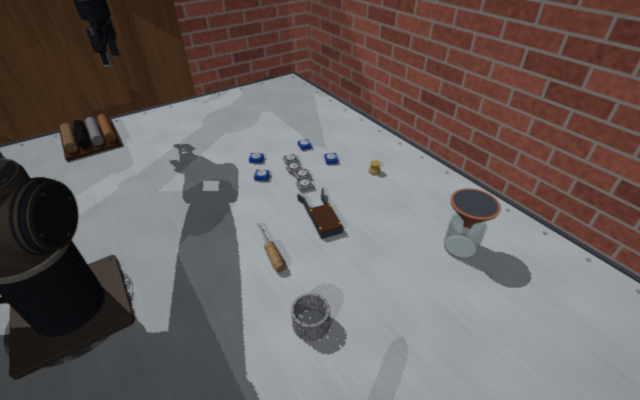

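The top view shows the white-dial steel row running from (218,190), case4, to (277,204), case1. The rail is right of it: its prongs start at about x=295 and the wooden hood is at (347,220). The blue look-alikes at (198,155), (249,146), (185,227) and (226,239) are to be left alone.

```bash
python3 - <<'E'
from h import *
c=cam("top")
print(ray(c,[(218,189),(238,196),(258,195),(277,203)],.016).round(4))
print(ray(c,[(328,206),(374,211),(370,238),(327,230)],.024).round(4), ray(c,[(198,155),(249,146),(185,227),(226,239)],.016).round(3),ray(c,[(301,117),(310,287),(383,298)],0).round(3))
w=cams.read_camera("wrist"); print(np.array(w["T_tool_cam"]).round(4).tolist())
s=ctrl.get_state(); print(R.from_quat(s["tcp_rot"]).as_matrix().round(3).tolist())
im=cv2.resize(c["color"][130:260,170:390,::-1],None,fx=3.6,fy=3.6,interpolation=cv2.INTER_CUBIC); cv2.imwrite("pics/topc.png",im)
E
```

```text
[[0.5957 0.1967 0.016 ]
 [0.5809 0.1536 0.016 ]
 [0.5835 0.1114 0.016 ]
 [0.5666 0.0708 0.016 ]]
[[ 0.5599 -0.0363  0.024 ]
 [ 0.5502 -0.1319  0.024 ]
 [ 0.4942 -0.1225  0.024 ]
 [ 0.5098 -0.0343  0.024 ]] [[0.67  0.244 0.016]
 [0.691 0.135 0.016]
 [0.514 0.261 0.016]
 [0.49  0.174 0.016]] [[ 0.765  0.023  0.   ]
 [ 0.394 -0.     0.   ]
 [ 0.373 -0.15   0.   ]]
[[0.0008, 0.9467, 0.3221, 0.0827], [1.0, -0.0006, -0.0008, -0.0002], [-0.0006, 0.3221, -0.9467, -0.1439], [0.0, 0.0, 0.0, 1.0]]
[[-0.922, 0.387, -0.001], [0.387, 0.922, -0.001], [0.0, -0.001, -1.0]]
```

View pics/topc.png

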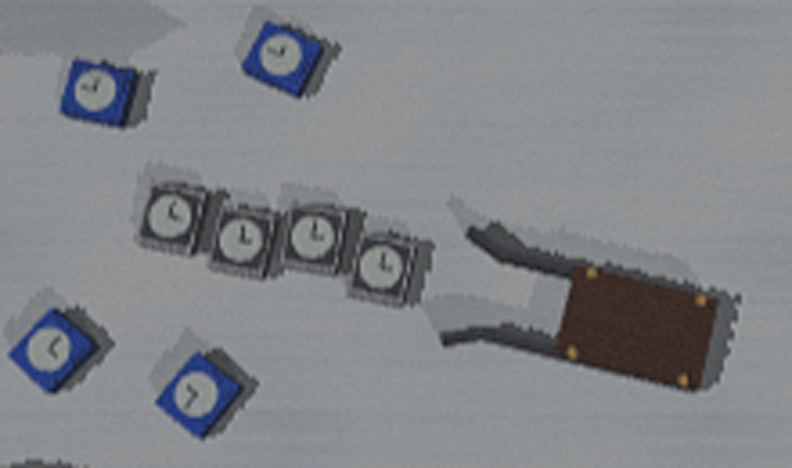

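move_arm(plan=[27,-37,-6,0,0,-6.6,85,27,-37,-6,0,0,-6.6,85,27,-37,-6,0,0,-6.6,85,27,-37,-6,0,0,-6.6,85,27,-37,-6,0,0,-6.6,85,27,-37,-6,0,0,-6.6,85,27,-37,-6,0,0,-6.6,85,27,-37,-6,0,0,-6.6,85,27,-37,-6,0,0,-6.6,85,27,-37,-6,0,0,-6.6,85,27,-37,-6,0,0,-6.6,85,27,-37,-6,0,0,-6.6,85])

```text
time: 1.45
eef_pos: [0.5863, 0.1766, 0.1591]
tcp_rot: [0.779, 0.628, 0.0, 0.0]
contact_force: [0.0, 0.4, -1.3]
opening: 1.001
finger_force: 0.0
```

```bash
python3 - <<'E'
from h import *
s=ctrl.get_state(); print(s["eef_pos"],s["dq"].round(3),R.from_quat(s["tcp_rot"]).as_matrix().round(4).tolist(),s["contact_force"])
c=cam("wrist"); save(c,"w1.png")
E
```

```text
[0.58628727 0.17664517 0.15914601] [-0.681  0.357 -0.305  0.002 -0.058  0.465] [[0.2125, 0.9772, 0.0002], [0.9772, -0.2125, 0.0001], [0.0002, 0.0002, -1.0]] [ 0.02145746  0.44122889 -1.30597767]
```

View pics/w1.png

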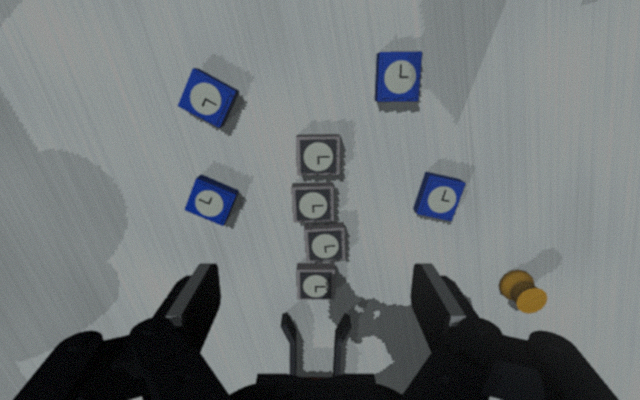

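The wrist view looks up the row, away from the rail. From the rail end the four steel cases run case1 (316,285), case2 (325,245), case3 (313,205), case4 (318,157), and the rail mouth is at about (317,320), next to the fingers. I'll move towards the rail so both are in view.

move_arm(plan=[-5,-24,0,0,0,0,85,-5,-24,0,0,0,0,85,-5,-24,0,0,0,0,85,-5,-24,0,0,0,0,85,-5,-24,0,0,0,0,85,0,0,0,0,0,0,85,0,0,0,0,0,0,85,0,0,0,0,0,0,85,0,0,0,0,0,0,85])

```text
time: 2.4
eef_pos: [0.5606, 0.0592, 0.1593]
tcp_rot: [0.777, 0.63, 0.0, -0.0]
contact_force: [0.1, -0.2, -0.2]
opening: 0.998
finger_force: 0.0
```

```bash
python3 - <<'E'
from h import *
s=ctrl.get_state(); print(s["time"],s["eef_pos"],s["dq"].round(3),R.from_quat(s["tcp_rot"]).as_matrix().round(4).tolist(),s["contact_force"])
c=cam("wrist"); save(c,"w2.png"); np.savez("w2.npz",**{k:c[k] for k in("color","o","Rm","f","cx","cy")})
E
```

```text
2.4 [0.56056846 0.05922897 0.15933848] [ 0.001  0.     0.    -0.002 -0.    -0.   ] [[0.2065, 0.9785, 0.0001], [0.9785, -0.2065, 0.0002], [0.0002, 0.0, -1.0]] [ 0.14543168 -0.23770282 -0.20831743]
```

View pics/w2.png

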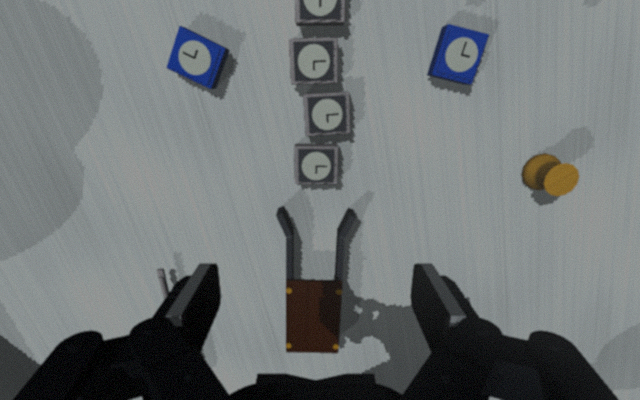

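The view has the row at (316,165), (327,115), (315,62) and (320,5), the rail prongs at (282,212) and (350,212), and the brown hood from (287,281) to (341,352).

```bash
cat >> h.py <<'E'
def dark_edges(c,r0,r1):
    "rail wall edges per row (left wall outer,inner; right inner,outer) on rows r0..r1, between cols 270..365"
    g=cv2.cvtColor(c["color"],cv2.COLOR_RGB2GRAY).astype(int); return g
def cases(c,z=.016,amin=150):
    "dial centres: white blobs in steel cases -> world at z"
    im=c["color"]; hsv=cv2.cvtColor(im,cv2.COLOR_RGB2HSV)
    return hsv
E
python3 - <<'E'
from h import *
z=np.load("w2.npz"); c={k:z[k] for k in z.files}; im=c["color"]
hsv=cv2.cvtColor(im,cv2.COLOR_RGB2HSV); g=cv2.cvtColor(im,cv2.COLOR_RGB2GRAY)
m=((hsv[...,0]<20)&(hsv[...,1]>90)&(hsv[...,2]<140)).astype(np.uint8); m[:260]=0; m[:,:270]=0;m[:,360:]=0;m[358:]=0
k=max(cv2.findContours(m,0,2)[0],key=cv2.contourArea); r=cv2.minAreaRect(k); b=cv2.boxPoints(r); print(r); print(ray(c,b,.024).round(4))
for y in (60,115,165,215,222,240,250,260,270): print(y,g[y,270:362:1].tolist())
E
```

```text
((312.5, 315.5), (71.0, 53.0), 90.0)
[[ 0.514  -0.0283  0.024 ]
 [ 0.5633 -0.0386  0.024 ]
 [ 0.5479 -0.1215  0.024 ]
 [ 0.4944 -0.1103  0.024 ]]
60 [143, 148, 144, 144, 143, 143, 142, 146, 144, 147, 140, 143, 144, 142, 149, 148, 145, 145, 143, 134, 120, 109, 102, 94, 69, 57, 54, 83, 120, 135, 138, 137, 140, 141, 142, 136, 139, 137, 140, 142, 141, 141, 133, 111, 101, 95, 94, 95, 91, 95, 86, 81, 84, 83, 83, 100, 122, 136, 137, 112, 75, 57, 61, 78, 99, 106, 94, 75, 70, 74, 63, 70, 93, 120, 128, 126, 127, 125, 128, 127, 129, 135, 140, 140, 139, 137, 147, 144, 141, 149, 144, 146]
115 [144, 148, 148, 143, 142, 144, 141, 142, 148, 144, 148, 147, 146, 144, 144, 142, 142, 137, 136, 146, 145, 143, 147, 141, 138, 142, 145, 145, 142, 141, 142, 143, 140, 125, 115, 104, 107, 99, 77, 54, 49, 80, 113, 138, 138, 136, 132, 140, 138, 141, 135, 138, 137, 138, 137, 119, 82, 59, 66, 91, 98, 96, 92, 100, 101, 108, 109, 113, 125, 136, 138, 117, 87, 59, 49, 60, 76, 91, 96, 90, 64, 60, 67, 95, 117, 127, 126, 127, 127, 126, 126, 126]
165 [140, 142, 144, 138, 144, 143, 148, 145, 145, 147, 144, 142, 142, 147, 1
[... 2271 characters left out ...]
28, 122, 126, 126, 126, 129, 130, 131, 129, 126, 129, 134, 129, 129, 129, 130, 127, 135, 135, 134, 124, 127, 129, 131, 128, 131, 128, 132, 119, 94, 53, 34, 46, 48, 41, 48, 49, 56, 70, 64, 64, 64, 83, 114, 133, 132, 130, 125, 128, 135, 131, 127, 131, 130, 125, 130]
270 [144, 146, 141, 143, 145, 146, 146, 142, 143, 142, 137, 150, 146, 138, 142, 123, 85, 49, 44, 47, 49, 47, 33, 45, 60, 60, 62, 60, 61, 62, 67, 83, 108, 118, 126, 129, 129, 129, 127, 128, 126, 131, 125, 126, 131, 128, 132, 127, 128, 130, 130, 133, 132, 125, 129, 126, 132, 129, 133, 128, 126, 129, 128, 123, 107, 66, 42, 41, 47, 48, 47, 46, 53, 62, 64, 65, 72, 80, 101, 121, 123, 126, 130, 125, 130, 130, 124, 125, 132, 122, 127, 128]
```

```bash
sed -i '/^def dark_edges/,$d' h.py; cat >> h.py <<'E'
def dials(c,z=.016):
    "dial centres of steel (not blue) cases, px"
    im=c["color"]; g=cv2.cvtColor(im,cv2.COLOR_RGB2GRAY); out=[]
    hsv=cv2.cvtColor(im,cv2.COLOR_RGB2HSV)
    ks,_=cv2.findContours((g>118).astype(np.uint8),cv2.RETR_CCOMP,cv2.CHAIN_APPROX_NONE)
    for k in ks:
        a=cv2.contourArea(k)
        if not 200<a<900: continue
        (x,y),r=cv2.minEnclosingCircle(k)
        if a<.7*np.pi*r*r: continue
        p=hsv[max(0,int(y-r-4)):int(y+r+4),max(0,int(x-r-4)):int(x+r+4)]
        if ((p[...,1]>140)&(p[...,0]>100)).mean()>.1: continue
        out.append((x,y,r))
    return np.array(sorted(out,key=lambda t:-t[1]))
def rail(c,r0,r1,z=.020,cl=(270,300),cr=(322,350)):
    "left outer top edge / right inner bottom edge of straight walls, lines in world; returns centre pt & dir"
    g=cv2.GaussianBlur(cv2.cvtColor(c["color"],cv2.COLOR_RGB2GRAY),(1,5),0).astype(float)
    L=[];Rr=[]
    for y in range(r0,r1):
        for (a,b),o in((cl,L),(cr,Rr)):
            s=g[y,a:b]; i=int(np.argmax((s[:-1]>=95)&(s[1:]<95))); o.append((a+i+(s[i]-95)/(s[i]-s[i+1]+1e-9),y))
    W=[ray(c,np.array(o)+.5*0,zz) for o,zz in((L,z),(Rr,0.))]
    res=[]
    for w in W:
        vx,vy,x0,y0=cv2.fitLine(w[:,:2].astype(np.float32),cv2.DIST_HUBER,0,.001,.001).ravel()
        d=np.array([vx,vy]); d*=-np.sign(d[1]); res.append((np.array([x0,y0]),d))
    return res
E
python3 - <<'E'
from h import *
z=np.load("w2.npz"); c={k:z[k] for k in z.files}
D=dials(c); print(D.round(1)); P=ray(c,D[:,:2],.016); print(P.round(4))
rs=rail(c,240,276); print(rs)
(pl,dl),(pr,dr)=rs; u=(dl+dr)/2; u/=np.linalg.norm(u); n=np.array([-u[1],u[0]])
print("u",u,np.degrees(np.arctan2(*u)),"L,R lateral",pl@n,pr@n,"width(48?)",(pr-pl)@n, "centre",(pl@n+27*.001*np.sign((pr-pl)@n)),(pr@n-.021*np.sign((pr-pl)@n)))
print("hood edge s:",ray(c,[(314,280.5)],.024)[0,:2]@u, "mouth tips",ray(c,[(281,207.5),(350,207.5)],.02)[:,:2]@u)
print("cases s,lat",np.c_[P[:,:2]@u,P[:,:2]@n].round(4))
E
```

```text
[[315.7 165.7  13.8]
 [326.6 114.   15.1]
 [313.5  60.9  16.5]]
[[0.5641 0.0729 0.016 ]
 [0.5819 0.1139 0.016 ]
 [0.5798 0.1561 0.016 ]]
[(array([ 0.51942056, -0.00299588], dtype=float32), array([-0.23353131, -0.9723493 ], dtype=float32)), (array([ 0.5639168 , -0.02331447], dtype=float32), array([-0.24057761, -0.97062993], dtype=float32))]
u [-0.23705602 -0.971496  ] -166.28716 L,R lateral 0.5053252 0.55336976 width(48?) 0.048044562 centre 0.5323252 0.53236973
hood edge s: -0.09471226225737203 mouth tips [-0.16633688 -0.16833461]
cases s,lat [[-0.2046  0.5307]
 [-0.2487  0.5383]
 [-0.2891  0.5263]]
```

move_arm(plan=[2.5,6.7,-20,0,0,-0.9,85,2.5,6.7,-20,0,0,-0.9,85,0,0,-25,0,0,0,85,0,0,-25,0,0,0,85,0,0,-25,0,0,0,85,0,0,-20,0,0,0,85,0,0,-10,0,0,0,85,0,0,-8,0,0,0,85,0,0,0,0,0,0,85,0,0,0,0,0,0,85])

```text
time: 3.45
eef_pos: [0.5662, 0.0718, 0.0072]
tcp_rot: [0.787, 0.617, 0.001, 0.0]
contact_force: [-0.3, -0.8, 0.5]
opening: 0.998
finger_force: 0.0
```

```bash
cat >> h.py <<'E'
u=np.array([-.2371,-.9715]); n=np.array([.9715,-.2371]); LAT=.5323; MOUTH=-.160
def tool():
    s=ctrl.get_state(); p=s["eef_pos"]; M=R.from_quat(s["tcp_rot"]).as_matrix()
    print("t %.2f s %.4f lat-err %.4f z %.4f yawerr %.2fdeg open %.3f ff %.1f Fu %.2f Fn %.2f Fz %.2f"%(s["time"],p[:2]@u,p[:2]@n-LAT,p[2],np.degrees(np.arctan2(M[1,0],M[0,0])-np.arctan2(-u[1],-u[0])),s["opening"],s["finger_force"],s["contact_force"][:2]@u,s["contact_force"][:2]@n,s["contact_force"][2]))
E
python3 -c "
from h import *
tool()"
```

```text
t 3.45 s -0.2040 lat-err 0.0008 z 0.0072 yawerr -0.06deg open 0.998 ff 0.0 Fu 0.83 Fn -0.06 Fz 0.46
```

move_arm(plan=[-0.7,0.3,-4,0,0,0,85,0,0,0,0,0,0,60,0,0,0,0,0,0,34,0,0,0,0,0,0,34,0,0,0,0,0,0,34,0,0,0,0,0,0,34,0,0,0,0,0,0,34,0,0,0,0,0,0,34], newtons=20)

```text
time: 4.25
eef_pos: [0.5651, 0.072, 0.0027]
tcp_rot: [0.787, 0.617, 0.0, 0.0]
contact_force: [-0.8, -0.7, 2.9]
opening: 0.438
finger_force: 21.2
```

```bash
python3 -c "
from h import *
tool()"
```

```text
t 4.25 s -0.2039 lat-err -0.0004 z 0.0027 yawerr -0.08deg open 0.438 ff 21.2 Fu 0.82 Fn -0.62 Fz 2.87
```

move_arm(plan=[0,0,0,0,0,0,85,0,0,0,0,0,0,85,0,0,0,0,0,0,85,0,0,0,0,0,0,85,3.5,14.4,0,0,0,0,85,3.5,14.4,0,0,0,0,85,3.6,14.4,0,0,0,0,85,0,0,0,0,0,0,85,0,0,0,0,0,0,85])

```text
time: 5.15
eef_pos: [0.5753, 0.1161, 0.0022]
tcp_rot: [0.786, 0.618, -0.0, 0.0]
contact_force: [-0.7, -0.5, -0.0]
opening: 0.994
finger_force: 0.0
```

move_arm(plan=[0,0,0,0,0,0,60,0,0,0,0,0,0,34,0,0,0,0,0,0,34,0,0,0,0,0,0,34,0,0,0,0,0,0,34,0,0,0,0,0,0,34,0,0,0,0,0,0,34,0,0,0,0,0,0,34])

```text
time: 5.95
eef_pos: [0.5756, 0.1149, 0.0026]
tcp_rot: [0.787, 0.617, 0.0, 0.0]
contact_force: [-0.7, -0.9, 2.5]
opening: 0.44
finger_force: 20.9
```

```bash
python3 -c "
from h import *
tool(); c=cam('wrist'); D=dials(c); P=ray(c,D[:,:2],.016)[:,:2]; print(D.round(1),np.c_[P@u,P@n-LAT].round(4)); save(c,'w3.png')"
```

```text
t 5.95 s -0.2481 lat-err -0.0003 z 0.0026 yawerr -0.07deg open 0.440 ff 20.9 Fu 1.07 Fn -0.42 Fz 2.46Traceback (most recent call last):
  File "<string>", line 3, in <module>
    tool(); c=cam('wrist'); D=dials(c); P=ray(c,D[:,:2],.016)[:,:2]; print(D.round(1),np.c_[P@u,P@n-LAT].round(4)); save(c,'w3.png')
                                                ~^^^^^^
IndexError: too many indices for array: array is 1-dimensional, but 2 were indexed
```

move_arm(plan=[-0.7,-2.9,0,0,0,0,34,-0.7,-2.9,0,0,0,0,34,-0.7,-2.9,0,0,0,0,34,-0.7,-2.9,0,0,0,0,34,0,0,0,0,0,0,34,0,0,0,0,0,0,34])

```text
time: 6.6
eef_pos: [0.5727, 0.1034, 0.0026]
tcp_rot: [0.787, 0.617, -0.0, 0.0]
contact_force: [-0.7, 1.2, 5.0]
opening: 0.44
finger_force: 21.1
```

```bash
python3 -c "
from h import *
tool()"
```

```text
t 6.60 s -0.2362 lat-err -0.0005 z 0.0026 yawerr -0.08deg open 0.440 ff 21.1 Fu -0.96 Fn -0.96 Fz 4.99
```

move_arm(plan=[0,0,0,0,0,0,85,0,0,0,0,0,0,85,0,0,0,0,0,0,85,0,0,0,0,0,0,85,3.2,12.8,0,0,0,0,85,3.2,12.8,0,0,0,0,85,3.3,12.8,0,0,0,0,85,3.2,12.8,0,0,0,0,85,0,0,0,0,0,0,85,0,0,0,0,0,0,85])

```text
time: 7.6
eef_pos: [0.5854, 0.1554, 0.0022]
tcp_rot: [0.786, 0.618, -0.0, 0.0]
contact_force: [0.4, 1.0, 0.3]
opening: 0.995
finger_force: 0.0
```

```bash
python3 -c "
from h import *
tool(); c=cam('wrist'); save(c,'w3.png')"
```

```text
t 7.60 s -0.2898 lat-err -0.0004 z 0.0022 yawerr 0.00deg open 0.995 ff 0.0 Fu -1.09 Fn 0.13 Fz 0.28
```

View pics/w3.png

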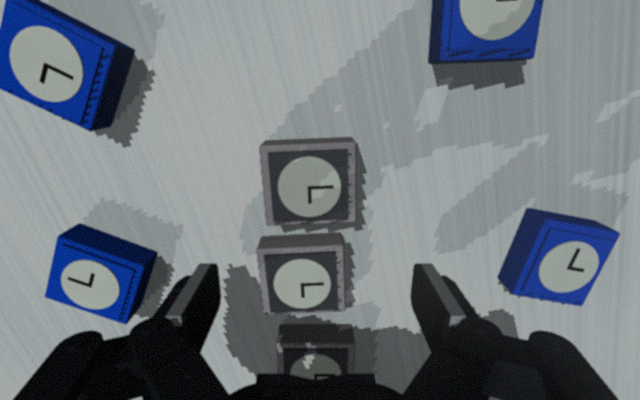

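Case3 is at (302,283) between the open pads, case4 at (308,187) behind it, and the blue cases are well clear at the sides.

move_arm(plan=[0,0,0,0,0,0,60,0,0,0,0,0,0,34,0,0,0,0,0,0,34,0,0,0,0,0,0,34,0,0,0,0,0,0,34,0,0,0,0,0,0,34,0,0,0,0,0,0,34,0,0,0,0,0,0,34])

```text
time: 8.45
eef_pos: [0.5856, 0.1546, 0.0024]
tcp_rot: [0.787, 0.617, 0.0, 0.0]
contact_force: [0.8, -0.7, 1.2]
opening: 0.439
finger_force: 20.4
```

move_arm(plan=[-0.9,-4,0,0,0,0,34,-0.9,-4,0,0,0,0,34,-0.9,-3.9,0,0,0,0,34,-1,-3.9,0,0,0,0,34,-0.5,-2,0,0,0,0,34,-0.5,-2,0,0,0,0,34,0,0,0,0,0,0,34,0,0,0,0,0,0,34])

```text
time: 9.25
eef_pos: [0.5808, 0.1347, 0.0024]
tcp_rot: [0.787, 0.617, -0.0, 0.0]
contact_force: [-0.4, 0.1, 2.1]
opening: 0.438
finger_force: 20.5
```

```bash
python3 -c "
from h import *
tool()"
```

```text
t 9.25 s -0.2686 lat-err -0.0000 z 0.0024 yawerr -0.06deg open 0.438 ff 20.5 Fu 0.02 Fn -0.42 Fz 2.10
```

```bash
sed -i 's/200<a<900/200<a<6000/' h.py; python3 -c "
from h import *
tool(); c=cam('wrist'); D=dials(c); P=ray(c,D[:,:2],.016)[:,:2]; print(D.round(1),np.c_[P@u,P@n-LAT].round(4))"
```

```text
t 9.25 s -0.2686 lat-err -0.0000 z 0.0024 yawerr -0.06deg open 0.438 ff 20.5 Fu 0.02 Fn -0.42 Fz 2.10
[[315.5 282.   27.8]
 [307.  131.9  33.2]] [[-0.2673  0.0005]
 [-0.3335 -0.0028]]
```

move_arm(plan=[0,0,0,0,0,0,85,0,0,0,0,0,0,85,0,0,0,0,0,0,85,0,0,0,0,0,0,85,3.1,12.8,0,0,0,0,85,3.1,12.8,0,0,0,0,85,3.2,12.8,0,0,0,0,85,3.1,12.8,0,0,0,0,85,3.1,12.8,0,0,0,0,85,0,0,0,0,0,0,85,0,0,0,0,0,0,85])

```text
time: 10.4
eef_pos: [0.5963, 0.1995, 0.0022]
tcp_rot: [0.787, 0.618, -0.0, 0.0]
contact_force: [0.4, -0.3, 0.3]
opening: 1.0
finger_force: 0.0
```

move_arm(plan=[0,0,0,0,0,0,60,0,0,0,0,0,0,34,0,0,0,0,0,0,34,0,0,0,0,0,0,34,0,0,0,0,0,0,34,0,0,0,0,0,0,34,0,0,0,0,0,0,34,0,0,0,0,0,0,34])

```text
time: 11.2
eef_pos: [0.5965, 0.1988, 0.0024]
tcp_rot: [0.787, 0.617, -0.0, 0.0]
contact_force: [-0.4, -0.6, 0.2]
opening: 0.442
finger_force: 20.5
```

move_arm(plan=[-1.4,-5.8,0,0,0,0,34,-1.4,-5.8,0,0,0,0,34,-1.4,-5.8,0,0,0,0,34,-1.4,-5.8,0,0,0,0,34,-0.7,-2.9,0,0,0,0,34,-0.5,-2,0,0,0,0,34,-0.5,-2,0,0,0,0,34,-0.5,-1.5,0,0,0,0,34,0,0,0,0,0,0,34,0,0,0,0,0,0,34])

```text
time: 12.2
eef_pos: [0.5887, 0.1674, 0.0025]
tcp_rot: [0.787, 0.617, 0.0, 0.0]
contact_force: [0.8, 0.8, 0.9]
opening: 0.437
finger_force: 20.6
```

```bash
python3 -c "
from h import *
tool()"
```

```text
t 12.20 s -0.3022 lat-err -0.0001 z 0.0025 yawerr -0.06deg open 0.437 ff 20.6 Fu -1.00 Fn 0.53 Fz 0.88
```

move_arm(plan=[-0.5,-2,0,0,0,0,34,0,0,0,0,0,0,34,0,0,0,0,0,0,34,0,0,0,0,0,0,85,0,0,0,0,0,0,85,0,0,0,0,0,0,85,0,0,0,0,0,0,85])

```text
time: 12.9
eef_pos: [0.5878, 0.1652, 0.002]
tcp_rot: [0.787, 0.617, -0.0, -0.0]
contact_force: [-0.6, 1.2, 0.3]
opening: 0.995
finger_force: 0.0
```

move_arm(plan=[0,0,15,0,0,0,85,0,0,25,0,0,0,85,-6,-20,30,0,0,0,85,-6,-20,30,0,0,0,85,-6,-20,30,0,0,0,85,-6,-20,27,0,0,0,85,-4,-20,0,0,0,0,85,0,0,0,0,0,0,85,0,0,0,0,0,0,85,0,0,0,0,0,0,85])

```text
time: 13.9
eef_pos: [0.5597, 0.066, 0.159]
tcp_rot: [0.787, 0.617, -0.0, -0.0]
contact_force: [0.4, -0.0, 0.1]
opening: 0.998
finger_force: 0.0
```

```bash
python3 - <<'E'
from h import *
tool(); c=cam("wrist"); save(c,"w4.png"); np.savez("w4.npz",**{k:c[k] for k in("color","o","Rm","f","cx","cy")})
D=dials(c); P=ray(c,D[:,:2],.016)[:,:2]; print(D.round(1),np.c_[P@u,P@n-LAT].round(4))
pr=proj(c,[[*(u*s+n*LAT),.02] for s in(-.14,-.1)]); print(pr)
(pl,dl),(q,dr)=rail(c,int(pr[0,1])+3,int(pr[1,1])-2)
print(dl,dr,np.degrees([np.arctan2(d@n,d@u) for d in(dl,dr)]),[(p@n-LAT) for p in(pl,q)])
E
```

```text
t 13.90 s -0.1968 lat-err -0.0042 z 0.1590 yawerr -0.05deg open 0.998 ff 0.0 Fu -0.05 Fn 0.36 Fz 0.13
[[319.5 181.7  13.6]
 [552.2 177.4  30.1]
 [319.8 143.   14.3]
 [320.  101.1  15.4]
 [320.5  55.7  16.7]] [[-1.967e-01 -4.000e-04]
 [-2.007e-01  2.037e-01]
 [-2.308e-01 -2.000e-04]
 [-2.651e-01 -2.000e-04]
 [-2.994e-01  1.000e-04]]
[[319.66587453 241.8204362 ]
 [319.49779776 279.40155007]]
[-0.23077732 -0.9730066 ] [-0.25232875 -0.9676416 ] [ 0.37240247 -0.90011573] [np.float64(-0.026926035287044847), np.float64(0.02103380744438621)]
```

View pics/w4.png

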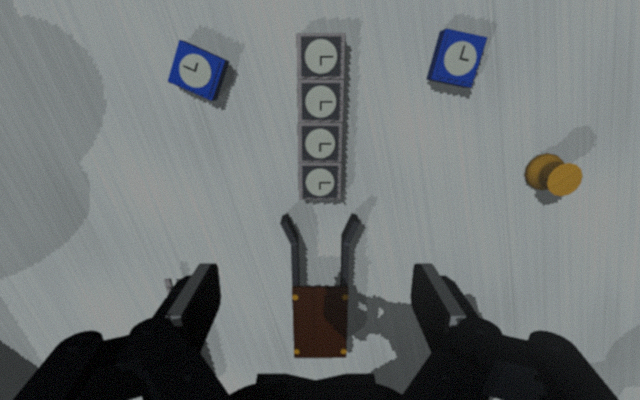

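The row is straight and closed, with dials at (319.5,182), (320,143), (320,101) and (320.5,56). Spacing is about 34.2 mm and each is within 0.4 mm of the rail line. Next I'll shut the fingers and come down behind case4.

move_arm(plan=[6.5,23.8,0,0,0,0,0,6.5,23.8,0,0,0,0,0,6.5,23.8,0,0,0,0,0,6.5,23.8,0,0,0,0,0,6.5,23.9,0,0,0,0,0,6.7,23.9,0,0,0,0,0,0,0,-40,0,0,0,0,0,0,-40,0,0,0,0,0,0,-40,0,0,0,0,0,0,-25,0,0,0,0,0,0,-10,0,0,0,0,0,0,0,0,0,0,0])

```text
time: 15.15
eef_pos: [0.5983, 0.209, 0.0029]
tcp_rot: [0.787, 0.617, -0.001, -0.001]
contact_force: [0.1, -0.2, 0.6]
opening: -0.006
finger_force: 0.0
```

move_arm(plan=[0,0,0,0,0,0,0,0,0,0,0,0,0,0])

```text
time: 15.35
eef_pos: [0.6003, 0.2088, 0.0056]
tcp_rot: [0.787, 0.617, 0.001, 0.001]
contact_force: [-0.7, -0.3, 0.3]
opening: 0.002
finger_force: 0.0
```

```bash
python3 - <<'E'
from h import *
tool(); c=cam("wrist")
tool()
E
```

```text
t 15.35 s -0.3452 lat-err 0.0014 z 0.0056 yawerr -0.06deg open 0.002 ff 0.0 Fu 0.47 Fn -0.58 Fz 0.34
t 15.40 s -0.3451 lat-err 0.0013 z 0.0056 yawerr -0.07deg open -0.000 ff 0.0 Fu -0.34 Fn -0.38 Fz 0.86
```

move_arm(plan=[-1.2,0.3,-1,0,0,0,0,-0.95,-3.89,0,0,0,0,0,-0.95,-3.89,0,0,0,0,0,-0.95,-3.89,0,0,0,0,0,-0.47,-1.94,0,0,0,0,0,-0.47,-1.94,0,0,0,0,0,-0.47,-1.94,0,0,0,0,0,-0.47,-1.94,0,0,0,0,0,-0.47,-1.94,0,0,0,0,0,0,0,0,0,0,0,0])

```text
time: 16.4
eef_pos: [0.5928, 0.1872, 0.0033]
tcp_rot: [0.787, 0.617, -0.0, -0.0]
contact_force: [0.0, 0.3, 0.7]
opening: 0.002
finger_force: 0.4
```

```bash
python3 - <<'E'
from h import *
tool()
E
```

```text
t 16.40 s -0.3224 lat-err -0.0008 z 0.0033 yawerr -0.08deg open 0.002 ff 0.4 Fu -0.28 Fn -0.03 Fz 0.72
```

move_arm(plan=[-0.71,-2.91,0,0,0,0,0,-0.71,-2.91,0,0,0,0,0,-0.71,-2.91,0,0,0,0,0,-0.71,-2.91,0,0,0,0,0,-0.71,-2.91,0,0,0,0,0,-0.71,-2.91,0,0,0,0,0,0,0,0,0,0,0,0])

```text
time: 17.1
eef_pos: [0.5884, 0.1692, 0.0033]
tcp_rot: [0.787, 0.617, -0.0, 0.0]
contact_force: [-0.8, -0.8, -0.3]
opening: 0.0
finger_force: 0.0
```

```bash
python3 - <<'E'
from h import *
tool()
c=cam("top"); save(c,"t2.png"); D=dials(c); print(D)
cv2.imwrite("pics/t2c.png",cv2.resize(c["color"][150:260,170:390,::-1],None,fx=3.6,fy=3.6,interpolation=cv2.INTER_CUBIC))
E
```

```text
t 17.10 s -0.3039 lat-err -0.0008 z 0.0033 yawerr -0.08deg open 0.000 ff 0.0 Fu 0.98 Fn -0.61 Fz -0.31
[]
```

View pics/t2c.png

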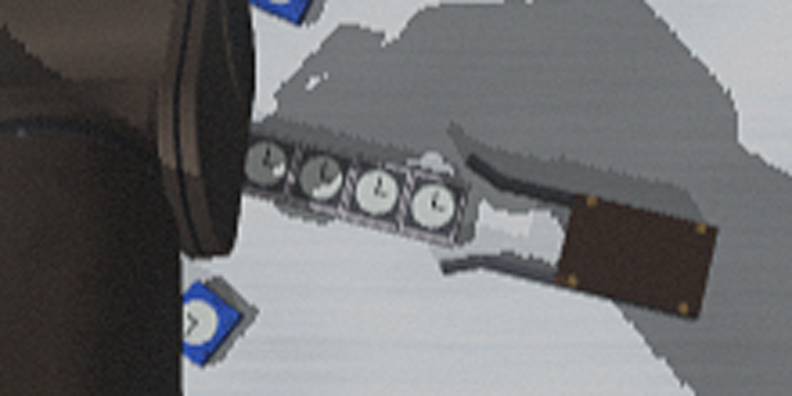

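The row is straight and case1's nose is just at the mouth, so I'll carry on.

move_arm(plan=[-0.71,-2.91,0,0,0,0,0,-0.71,-2.91,0,0,0,0,0,-0.71,-2.91,0,0,0,0,0,-0.71,-2.91,0,0,0,0,0,-0.71,-2.91,0,0,0,0,0,-0.71,-2.91,0,0,0,0,0,-0.71,-2.91,0,0,0,0,0,-0.71,-2.91,0,0,0,0,0])

```text
time: 17.95
eef_pos: [0.5829, 0.1463, 0.0034]
tcp_rot: [0.787, 0.617, 0.0, -0.0]
contact_force: [-0.8, 3.1, 0.6]
opening: -0.0
finger_force: 0.9
```

```bash
python3 - <<'E'
from h import *
tool()
E
```

```text
t 17.95 s -0.2804 lat-err -0.0007 z 0.0034 yawerr -0.08deg open -0.000 ff 0.9 Fu -2.79 Fn -1.53 Fz 0.61
```

move_arm(plan=[-0.71,-2.91,0,0,0,0,0,-0.71,-2.91,0,0,0,0,0,-0.71,-2.91,0,0,0,0,0,-0.71,-2.91,0,0,0,0,0,-0.71,-2.91,0,0,0,0,0,-0.71,-2.91,0,0,0,0,0,-0.71,-2.91,0,0,0,0,0,-0.71,-2.91,0,0,0,0,0])

```text
time: 18.75
eef_pos: [0.5772, 0.1231, 0.0034]
tcp_rot: [0.787, 0.617, 0.0, 0.0]
contact_force: [0.4, 2.3, -0.5]
opening: -0.002
finger_force: 0.9
```

```bash
python3 - <<'E'
from h import *
tool()
E
```

```text
t 18.75 s -0.2564 lat-err -0.0007 z 0.0034 yawerr -0.07deg open -0.002 ff 0.9 Fu -2.35 Fn -0.21 Fz -0.53
```

move_arm(plan=[-0.71,-2.91,0,0,0,0,0,-0.71,-2.91,0,0,0,0,0,-0.71,-2.91,0,0,0,0,0,-0.71,-2.91,0,0,0,0,0,-0.71,-2.91,0,0,0,0,0,-0.71,-2.91,0,0,0,0,0,-0.71,-2.91,0,0,0,0,0,-0.71,-2.91,0,0,0,0,0])

```text
time: 19.55
eef_pos: [0.5715, 0.0998, 0.0033]
tcp_rot: [0.787, 0.617, 0.0, 0.0]
contact_force: [0.3, 1.7, -0.0]
opening: 0.001
finger_force: 0.9
```

```bash
python3 - <<'E'
from h import *
tool()
E
```

```text
t 19.55 s -0.2324 lat-err -0.0007 z 0.0033 yawerr -0.08deg open 0.001 ff 0.9 Fu -1.68 Fn -0.13 Fz -0.03
```

move_arm(plan=[-0.71,-2.91,0,0,0,0,0,-0.71,-2.91,0,0,0,0,0,-0.71,-2.91,0,0,0,0,0,-0.71,-2.91,0,0,0,0,0,-0.47,-1.94,0,0,0,0,0,-0.47,-1.94,0,0,0,0,0,-0.24,-0.97,0,0,0,0,0,-0.24,-0.97,0,0,0,0,0,-0.24,-0.97,0,0,0,0,0,-0.24,-0.97,0,0,0,0,0])

```text
time: 20.55
eef_pos: [0.5668, 0.0806, 0.0033]
tcp_rot: [0.787, 0.617, 0.0, 0.0]
contact_force: [-0.2, 2.4, -0.1]
opening: 0.004
finger_force: 0.9
```

```bash
cat >> h.py <<'E'
def avg(k=8):
    a=[]
    for i in range(k):
        s=ctrl.get_state(); p=s["eef_pos"][:2]; a.append([s["time"],p@u*1e3,s["contact_force"][:2]@u,s["joint_efforts"][0],s["qpos"][0]*1e3]); cams.read_camera("wrist")
    a=np.array(a); print("t %.2f s %.2fmm Fu %.2f±%.2f eff0 %.3f±%.3f q0 %.2fmrad"%(a[-1,0],a[:,1].mean(),a[:,2].mean(),a[:,2].std(),a[:,3].mean(),a[:,3].std(),a[:,4].mean()))
E
python3 -c "
from h import *
avg()"
```

```text
t 20.90 s -212.60mm Fu -1.23±0.71 eff0 -0.625±0.177 q0 -35.99mrad
```

move_arm(plan=[0.07,0.29,0,0,0,0,0])

```text
time: 21.05
eef_pos: [0.5668, 0.0807, 0.0033]
tcp_rot: [0.787, 0.617, -0.0, 0.0]
contact_force: [0.6, 0.4, -1.0]
opening: 0.002
finger_force: 0.0
```

```bash
python3 -c "
from h import *
avg()"
```

```text
t 21.40 s -212.87mm Fu -0.25±0.50 eff0 0.001±0.012 q0 -35.48mrad
```

move_arm(plan=[0.24,0.97,0,0,0,0,0])

```text
time: 21.55
eef_pos: [0.5671, 0.0818, 0.0033]
tcp_rot: [0.787, 0.617, -0.0, -0.0]
contact_force: [-1.3, -0.1, 1.3]
opening: 0.0
finger_force: 0.0
```

```bash
python3 -c "
from h import *
avg()"
```

```text
t 21.90 s -214.05mm Fu -0.04±0.32 eff0 -0.029±0.063 q0 -33.56mrad
```

move_arm(plan=[-0.24,-0.97,0,0,0,0,0,0,0,0,0,0,0,0])

```text
time: 22.15
eef_pos: [0.5668, 0.0808, 0.0033]
tcp_rot: [0.787, 0.617, -0.0, -0.0]
contact_force: [-0.0, -0.8, 0.1]
opening: -0.001
finger_force: 0.0
```

```bash
python3 -c "
from h import *
avg(2)"
```

```text
t 22.20 s -212.90mm Fu 0.48±0.28 eff0 -0.006±0.004 q0 -35.54mrad
```

move_arm(plan=[-0.02,-0.1,0,0,0,0,0])

```text
time: 22.35
eef_pos: [0.5668, 0.0808, 0.0033]
tcp_rot: [0.787, 0.617, -0.0, -0.0]
contact_force: [0.1, -0.3, 0.6]
opening: -0.002
finger_force: 0.0
```

```bash
python3 -c "
from h import *
avg(2)"
```

```text
t 22.40 s -212.88mm Fu 0.25±0.05 eff0 0.005±0.004 q0 -35.58mrad
```

move_arm(plan=[-0.02,-0.1,0,0,0,0,0])

```text
time: 22.55
eef_pos: [0.5668, 0.0807, 0.0033]
tcp_rot: [0.787, 0.617, -0.0, 0.0]
contact_force: [1.0, -0.3, -0.1]
opening: -0.0
finger_force: 0.0
```

```bash
python3 -c "
from h import *
avg(2)"
```

```text
t 22.60 s -212.80mm Fu 0.02±0.01 eff0 0.009±0.004 q0 -35.72mrad
```

move_arm(plan=[-0.02,-0.1,0,0,0,0,0])

```text
time: 22.75
eef_pos: [0.5668, 0.0806, 0.0033]
tcp_rot: [0.787, 0.617, -0.0, -0.0]
contact_force: [-0.3, -1.0, -0.4]
opening: 0.002
finger_force: 0.0
```

```bash
python3 -c "
from h import *
avg(2)"
```

```text
t 22.80 s -212.69mm Fu 0.51±0.53 eff0 0.012±0.004 q0 -35.91mrad
```

move_arm(plan=[-0.05,-0.2,0,0,0,0,0])

```text
time: 22.95
eef_pos: [0.5668, 0.0805, 0.0033]
tcp_rot: [0.787, 0.617, 0.0, -0.0]
contact_force: [0.9, 1.6, 0.1]
opening: 0.001
finger_force: 0.4
```

```bash
python3 -c "
from h import *
avg(6)"
```

```text
t 23.20 s -212.58mm Fu -0.77±0.68 eff0 -0.303±0.084 q0 -36.19mrad
```

move_arm(plan=[-0.02,-0.1,0,0,0,0,0,0,0,0,0,0,0,0])

```text
time: 23.45
eef_pos: [0.5668, 0.0805, 0.0033]
tcp_rot: [0.787, 0.617, 0.0, -0.0]
contact_force: [0.3, 1.2, -0.1]
opening: -0.002
finger_force: 0.7
```

```bash
python3 -c "
from h import *
avg(2)"
```

```text
t 23.50 s -212.58mm Fu -1.17±0.03 eff0 -0.766±0.025 q0 -36.26mrad
```

move_arm(plan=[-0.02,-0.1,0,0,0,0,0,0,0,0,0,0,0,0])

```text
time: 23.75
eef_pos: [0.5667, 0.0803, 0.0033]
tcp_rot: [0.787, 0.617, 0.0, -0.0]
contact_force: [1.3, 1.9, -0.2]
opening: 0.001
finger_force: 0.9
```

```bash
python3 -c "
from h import *
avg(2)"
```

```text
t 23.80 s -212.41mm Fu -1.74±0.39 eff0 -0.927±0.001 q0 -36.49mrad
```

move_arm(plan=[-0.05,-0.2,0,0,0,0,0,0,0,0,0,0,0,0])

```text
time: 24.05
eef_pos: [0.5667, 0.08, 0.0033]
tcp_rot: [0.787, 0.617, 0.0, -0.0]
contact_force: [0.1, 1.7, -0.2]
opening: -0.001
finger_force: 0.9
```

```bash
python3 -c "
from h import *
avg(2)"
```

```text
t 24.10 s -212.10mm Fu -1.81±0.18 eff0 -0.932±0.003 q0 -36.97mrad
```

move_arm(plan=[-0.05,-0.2,0,0,0,0,0,0,0,0,0,0,0,0])

```text
time: 24.35
eef_pos: [0.5667, 0.0798, 0.0033]
tcp_rot: [0.787, 0.617, 0.0, 0.0]
contact_force: [-0.2, 1.5, 0.1]
opening: 0.004
finger_force: 0.9
```

```bash
python3 -c "
from h import *
avg(2)"
```

```text
t 24.40 s -211.87mm Fu -1.74±0.34 eff0 -0.904±0.006 q0 -37.36mrad
```

```bash
python3 -c "
from h import *
avg(5)"
```

```text
t 24.65 s -211.86mm Fu -1.65±0.58 eff0 -0.868±0.013 q0 -37.36mrad
```

move_arm(plan=[0.12,0.49,0,0,0,0,0,0,0,0,0,0,0,0,0,0,0,0,0,0,0,0,0,0,0,0,0,0,0,0,0,0,0,0,0])

```text
time: 25.2
eef_pos: [0.5667, 0.0802, 0.0033]
tcp_rot: [0.787, 0.617, -0.0, -0.0]
contact_force: [-0.6, -0.2, 0.2]
opening: -0.001
finger_force: 0.0
```

```bash
python3 -c "
from h import *
avg(5)"
```

```text
t 25.40 s -212.33mm Fu -0.01±0.36 eff0 -0.007±0.001 q0 -36.52mrad
```

move_arm(plan=[-0.24,-0.98,0,0,0,0,0,0,0,0,0,0,0,0,0,0,0,0,0,0,0,0,0,0,0,0,0,0,0,0,0,0,0,0,0])

```text
time: 25.95
eef_pos: [0.5666, 0.0795, 0.0033]
tcp_rot: [0.787, 0.617, 0.0, -0.0]
contact_force: [0.4, 0.7, 0.7]
opening: -0.003
finger_force: 0.8
```

```bash
python3 -c "
from h import *
avg(5)"
```

```text
t 26.15 s -211.52mm Fu -1.28±0.31 eff0 -0.873±0.054 q0 -38.06mrad
```

move_arm(plan=[1.4,5.8,0,0,0,0,0,0,0,15,0,0,0,0,0,0,15,0,0,0,0,-2.4,-9.7,0,0,0,0,0,-2.4,-9.7,0,0,0,0,0,-2.4,-9.7,0,0,0,0,0,0,0,-8,0,0,0,0,0,0,-7,0,0,0,0,0,0,0,0,0,0,0,0,0,0,0,0,0,0])

```text
time: 27.2
eef_pos: [0.5602, 0.0562, 0.0175]
tcp_rot: [0.787, 0.617, -0.001, -0.001]
contact_force: [0.4, -1.0, -0.1]
opening: 0.003
finger_force: 0.0
```

```bash
python3 - <<'E'
from h import *
tool(); c=cam("wrist"); save(c,"w5.png"); D=dials(c); print(D)
s=ctrl.get_state(); print(s["joint_efforts"].round(2))
E
```

```text
t 27.20 s -0.1874 lat-err -0.0014 z 0.0175 yawerr -0.07deg open 0.003 ff 0.0 Fu 0.90 Fn 0.68 Fz -0.10
[]
[ -0.1  -34.81 -22.35  -0.     0.     0.  ]
```

View pics/w5.png

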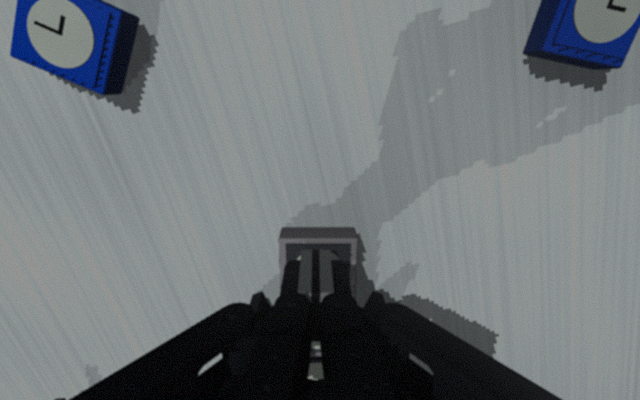

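The shut fingertips stand over case4, whose rear edge is at rows 228–237 and column 318. I'll use light pressure on its top as a slip-limited drag, so the stop is met gently and then found from behind.

move_arm(plan=[0,0,-0.8,0,0,0,0,0,0,-0.5,0,0,0,0,0,0,0,0,0,0,0,0,0,0,0,0,0,0])

```text
time: 27.65
eef_pos: [0.5607, 0.0561, 0.0171]
tcp_rot: [0.787, 0.617, 0.0, 0.0]
contact_force: [0.9, 0.1, -0.3]
opening: 0.002
finger_force: 0.0
```

```bash
cat >> h.py <<'E'
def rep(k=4):
    f=[]
    for i in range(k):
        s=ctrl.get_state(); f.append(np.r_[s["contact_force"],s["joint_efforts"][:3]]); c=cam("wrist")
    f=np.mean(f,0); g=cv2.cvtColor(c["color"],cv2.COLOR_RGB2GRAY)[:,300:336].mean(1)
    print("Fu %.2f Fz %.2f eff %s | s %.2f z %.2f"%(f[:2]@u,f[2],f[3:].round(2),s["eef_pos"][:2]@u*1e3,s["eef_pos"][2]*1e3), "profile",[(r,int(g[r])) for r in range(214,262,2)])
E
python3 -c "
from h import *
rep()"
```

```text
Fu 0.14 Fz 0.25 eff [ 1.000e-02 -3.497e+01 -2.242e+01] | s -187.40 z 17.11 profile [(214, 120), (216, 120), (218, 119), (220, 120), (222, 120), (224, 120), (226, 106), (228, 59), (230, 55), (232, 57), (234, 58), (236, 58), (238, 75), (240, 96), (242, 91), (244, 48), (246, 38), (248, 40), (250, 45), (252, 45), (254, 48), (256, 51), (258, 51), (260, 45)]
```

move_arm(plan=[0,0,-0.4,0,0,0,0,0,0,0,0,0,0,0,0,0,0,0,0,0,0])

```text
time: 28.15
eef_pos: [0.5607, 0.056, 0.0166]
tcp_rot: [0.787, 0.617, -0.0, -0.0]
contact_force: [0.2, -0.3, 0.6]
opening: -0.001
finger_force: 0.0
```

```bash
python3 -c "
from h import *
rep()"
```

```text
Fu 0.06 Fz 0.25 eff [  0.   -35.   -22.41] | s -187.37 z 16.65 profile [(214, 120), (216, 120), (218, 121), (220, 120), (222, 120), (224, 120), (226, 108), (228, 63), (230, 55), (232, 57), (234, 58), (236, 57), (238, 68), (240, 92), (242, 90), (244, 51), (246, 38), (248, 40), (250, 46), (252, 46), (254, 47), (256, 51), (258, 50), (260, 45)]
```

move_arm(plan=[0,0,-0.5,0,0,0,0,0,0,0,0,0,0,0,0,0,0,0,0,0,0])

```text
time: 28.65
eef_pos: [0.5607, 0.056, 0.0161]
tcp_rot: [0.787, 0.617, -0.0, -0.0]
contact_force: [-0.1, -0.1, -0.4]
opening: -0.006
finger_force: 0.0
```

```bash
python3 -c "
from h import *
rep(2)"|cut -c1-80
```

```text
Fu 0.29 Fz -0.17 eff [  0.   -34.99 -22.37] | s -187.37 z 16.10 profile [(214, 1
```

move_arm(plan=[0,0,-0.4,0,0,0,0,0,0,0,0,0,0,0,0,0,0,0,0,0,0])

```text
time: 29.05
eef_pos: [0.5607, 0.056, 0.0161]
tcp_rot: [0.787, 0.617, -0.0, -0.0]
contact_force: [-2.0, -0.4, 3.8]
opening: 0.005
finger_force: 2.0
```

```bash
python3 -c "
from h import *
rep(2)"|cut -c1-80
```

```text
Fu 0.60 Fz 4.04 eff [ -0.09 -33.1  -21.88] | s -187.37 z 16.10 profile [(214, 12
```

move_arm(plan=[0,0,-0.4,0,0,0,0,0,0,0,0,0,0,0,0,0,0,0,0,0,0])

```text
time: 29.45
eef_pos: [0.5608, 0.056, 0.0161]
tcp_rot: [0.787, 0.617, -0.0, -0.0]
contact_force: [-3.7, -0.1, 7.1]
opening: 0.0
finger_force: 3.6
```

```bash
python3 -c "
from h import *
rep(2)"|cut -c1-80
```

```text
Fu 1.10 Fz 6.98 eff [ -0.16 -31.79 -21.54] | s -187.34 z 16.06 profile [(214, 12
```

move_arm(plan=[-0.24,-0.97,-0.2,0,0,0,0,-0.24,-0.97,0,0,0,0,0,-0.24,-0.97,0,0,0,0,0,-0.24,-0.97,0,0,0,0,0,0,0,0,0,0,0,0])

```text
time: 30.05
eef_pos: [0.561, 0.0528, 0.0161]
tcp_rot: [0.787, 0.617, 0.002, 0.0]
contact_force: [-0.6, 3.8, 6.2]
opening: 0.001
finger_force: 2.7
```

```bash
python3 -c "
from h import *
rep(2)"
```

```text
Fu -3.84 Fz 6.01 eff [ -2.04 -31.99 -20.28] | s -184.37 z 16.09 profile [(214, 119), (216, 120), (218, 120), (220, 119), (222, 94), (224, 54), (226, 56), (228, 58), (230, 58), (232, 61), (234, 90), (236, 93), (238, 75), (240, 35), (242, 40), (244, 55), (246, 87), (248, 91), (250, 54), (252, 51), (254, 52), (256, 51), (258, 50), (260, 46)]
```

move_arm(plan=[0.07,0.29,0,0,0,0,0,0,0,0,0,0,0,0,0,0,0,0,0,0,0])

```text
time: 30.45
eef_pos: [0.561, 0.0529, 0.0161]
tcp_rot: [0.787, 0.617, 0.001, 0.001]
contact_force: [-0.5, 2.6, 6.4]
opening: 0.001
finger_force: 2.9
```

```bash
python3 -c "
from h import *
rep(2)"|cut -c1-80
```

```text
Fu -2.38 Fz 6.00 eff [ -1.48 -31.91 -20.34] | s -184.34 z 16.08 profile [(214, 1
```

move_arm(plan=[0.07,0.29,0,0,0,0,0,0,0,0,0,0,0,0,0,0,0,0,0,0,0])

```text
time: 30.85
eef_pos: [0.561, 0.0529, 0.0161]
tcp_rot: [0.787, 0.617, 0.001, 0.001]
contact_force: [-0.4, 2.4, 6.2]
opening: 0.004
finger_force: 3.0
```

```bash
python3 -c "
from h import *
rep(2)"|cut -c1-80
```

```text
Fu -2.16 Fz 5.77 eff [ -0.97 -31.85 -20.38] | s -184.37 z 16.07 profile [(214, 1
```

move_arm(plan=[0.07,0.29,0,0,0,0,0,0,0,0,0,0,0,0,0,0,0,0,0,0,0])

```text
time: 31.25
eef_pos: [0.561, 0.0529, 0.0161]
tcp_rot: [0.787, 0.617, 0.001, 0.001]
contact_force: [-0.8, 1.0, 6.6]
opening: -0.001
finger_force: 3.1
```

```bash
python3 -c "
from h import *
rep(2)"|cut -c1-80
```

```text
Fu -0.72 Fz 6.61 eff [ -0.46 -31.79 -20.43] | s -184.39 z 16.08 profile [(214, 1
```

The fixed-anchor test gives the arm's stiffness along the push: about 0.96 N per 0.3 mm, or 3.2 N/mm. So 2 mm steps from behind stay well under the limit. I'll go back behind case4.

move_arm(plan=[0,0,10,0,0,0,0,0,0,10,0,0,0,0,2.8,11.7,0,0,0,0,0,2.8,11.7,0,0,0,0,0,2.9,11.6,0,0,0,0,0,0,0,0,0,0,0,0,0,0,0,0,0,0,0,0,0,0,0,0,0,0])

```text
time: 32.15
eef_pos: [0.5682, 0.0881, 0.0347]
tcp_rot: [0.787, 0.617, -0.0, -0.0]
contact_force: [-1.0, -0.4, 0.4]
opening: -0.0
finger_force: 0.0
```

```bash
python3 - <<'E'
from h import *
tool(); rep(1)
E
```

```text
t 32.15 s -0.2203 lat-err -0.0012 z 0.0347 yawerr -0.06deg open -0.000 ff 0.0 Fu 0.66 Fn -0.85 Fz 0.36
Fu 0.66 Fz 0.36 eff [  0.22 -35.5  -23.29] | s -220.27 z 34.74 profile [(214, 142), (216, 141), (218, 142), (220, 141), (222, 141), (224, 141), (226, 141), (228, 140), (230, 141), (232, 140), (234, 140), (236, 140), (238, 139), (240, 139), (242, 140), (244, 140), (246, 135), (248, 116), (250, 71), (252, 66), (254, 66), (256, 62), (258, 55), (260, 49)]
```

move_arm(plan=[1.0,-0.2,-15,0,0,0,0,0,0,-15,0,0,0,0,-0.71,-2.91,0,0,0,0,0,-0.71,-2.91,0,0,0,0,0,-0.47,-1.94,0,0,0,0,0,-0.24,-0.97,0,0,0,0,0,-0.24,-0.97,0,0,0,0,0,-0.24,-0.97,0,0,0,0,0,0,0,0,0,0,0,0])

```text
time: 33.1
eef_pos: [0.5671, 0.0772, 0.0054]
tcp_rot: [0.787, 0.617, 0.0, 0.0]
contact_force: [0.5, 0.6, -1.3]
opening: 0.001
finger_force: 0.6
```

```bash
python3 - <<'E'
from h import *
tool(); print(ctrl.get_state()["joint_efforts"][0])
E
```

```text
t 33.10 s -0.2094 lat-err 0.0003 z 0.0054 yawerr -0.07deg open 0.001 ff 0.6 Fu -0.67 Fn 0.37 Fz -1.27
-0.5721349641680717
```

move_arm(plan=[-0.24,-0.97,0,0,0,0,0,-0.24,-0.97,0,0,0,0,0,0,0,0,0,0,0,0])

```text
time: 33.4
eef_pos: [0.5665, 0.0752, 0.0053]
tcp_rot: [0.787, 0.617, 0.0, 0.0]
contact_force: [0.2, 1.6, 0.7]
opening: 0.004
finger_force: 0.8
```

```bash
python3 - <<'E'
from h import *
tool(); print(ctrl.get_state()["joint_efforts"][0])
E
```

```text
t 33.40 s -0.2074 lat-err 0.0002 z 0.0053 yawerr -0.08deg open 0.004 ff 0.8 Fu -1.58 Fn -0.18 Fz 0.68
-0.9317564405500889
```

move_arm(plan=[-0.24,-0.97,0,0,0,0,0,-0.24,-0.97,0,0,0,0,0,-0.24,-0.97,0,0,0,0,0,0,0,0,0,0,0,0])

```text
time: 33.8
eef_pos: [0.5658, 0.0722, 0.0053]
tcp_rot: [0.787, 0.617, 0.0, 0.0]
contact_force: [0.3, 2.5, 0.4]
opening: -0.005
finger_force: 1.0
```

move_arm(plan=[-0.24,-0.97,0,0,0,0,0,-0.24,-0.97,0,0,0,0,0,-0.24,-0.97,0,0,0,0,0,0,0,0,0,0,0,0])

```text
time: 34.2
eef_pos: [0.5651, 0.0693, 0.0053]
tcp_rot: [0.787, 0.617, 0.0, 0.0]
contact_force: [0.7, 2.7, 1.8]
opening: 0.001
finger_force: 1.2
```

move_arm(plan=[-0.24,-0.97,0,0,0,0,0,-0.24,-0.97,0,0,0,0,0,0,0,0,0,0,0,0])

```text
time: 34.5
eef_pos: [0.5646, 0.0673, 0.0052]
tcp_rot: [0.787, 0.617, 0.0, 0.0]
contact_force: [1.3, 1.7, 2.1]
opening: 0.001
finger_force: 1.4
```

```bash
python3 - <<'E'
from h import *
tool(); print(ctrl.get_state()["joint_efforts"][0])
E
```

```text
t 34.50 s -0.1993 lat-err 0.0002 z 0.0052 yawerr -0.08deg open 0.001 ff 1.4 Fu -1.95 Fn 0.85 Fz 2.10
-1.4378592744469643
```

move_arm(plan=[-0.24,-0.97,0,0,0,0,0,-0.24,-0.97,0,0,0,0,0,0,0,0,0,0,0,0])

```text
time: 34.8
eef_pos: [0.5641, 0.0654, 0.0052]
tcp_rot: [0.787, 0.617, 0.0, 0.0]
contact_force: [0.1, 2.2, 1.6]
opening: 0.005
finger_force: 1.4
```

```bash
python3 - <<'E'
from h import *
tool(); print(ctrl.get_state()["joint_efforts"][0])
E
```

```text
t 34.80 s -0.1972 lat-err 0.0002 z 0.0052 yawerr -0.08deg open 0.005 ff 1.4 Fu -2.13 Fn -0.41 Fz 1.63
-1.5008612349629402
```

Plateau of about 2.8 N with the row still moving freely; carry on.

move_arm(plan=[-0.24,-0.97,0,0,0,0,0,-0.24,-0.97,0,0,0,0,0,-0.12,-0.49,0,0,0,0,0,0,0,0,0,0,0,0])

```text
time: 35.2
eef_pos: [0.5634, 0.0629, 0.0051]
tcp_rot: [0.787, 0.617, -0.0, 0.0]
contact_force: [0.3, 2.3, 2.3]
opening: -0.0
finger_force: 1.5
```

move_arm(plan=[-0.24,-0.97,0,0,0,0,0,-0.24,-0.97,0,0,0,0,0,-0.12,-0.49,0,0,0,0,0,0,0,0,0,0,0,0])

```text
time: 35.6
eef_pos: [0.5627, 0.0605, 0.0051]
tcp_rot: [0.787, 0.617, -0.0, 0.0]
contact_force: [0.9, 3.1, 1.3]
opening: 0.002
finger_force: 1.4
```

move_arm(plan=[-0.24,-0.97,0,0,0,0,0,-0.24,-0.97,0,0,0,0,0,-0.12,-0.49,0,0,0,0,0,0,0,0,0,0,0,0])

```text
time: 36.0
eef_pos: [0.5621, 0.0581, 0.0051]
tcp_rot: [0.787, 0.617, -0.0, 0.0]
contact_force: [1.0, 2.9, 1.6]
opening: -0.001
finger_force: 1.3
```

move_arm(plan=[-0.24,-0.97,0,0,0,0,0,-0.24,-0.97,0,0,0,0,0,-0.12,-0.49,0,0,0,0,0,0,0,0,0,0,0,0])

```text
time: 36.4
eef_pos: [0.5614, 0.0556, 0.005]
tcp_rot: [0.787, 0.617, -0.0, -0.0]
contact_force: [0.6, 2.4, 1.1]
opening: 0.002
finger_force: 1.2
```

move_arm(plan=[-0.24,-0.97,0,0,0,0,0,-0.24,-0.97,0,0,0,0,0,-0.12,-0.49,0,0,0,0,0,0,0,0,0,0,0,0])

```text
time: 36.8
eef_pos: [0.561, 0.0536, 0.0051]
tcp_rot: [0.787, 0.617, 0.0, -0.0]
contact_force: [1.6, 4.0, 1.3]
opening: 0.002
finger_force: 2.3
```

Force is rising and the tool is lagging, so the stop is probably met. I'll confirm with small steps.

move_arm(plan=[-0.14,-0.58,0,0,0,0,0,0,0,0,0,0,0,0])

```text
time: 37.0
eef_pos: [0.561, 0.0536, 0.0051]
tcp_rot: [0.787, 0.617, 0.001, -0.0]
contact_force: [2.4, 6.7, 0.7]
opening: 0.001
finger_force: 3.3
```

```bash
python3 - <<'E'
from h import *
tool(); print(ctrl.get_state()["joint_efforts"][0])
E
```

```text
t 37.00 s -0.1850 lat-err -0.0000 z 0.0051 yawerr -0.11deg open 0.001 ff 3.3 Fu -7.10 Fn 0.76 Fz 0.69
-3.5561471432447433
```

move_arm(plan=[-0.14,-0.58,0,0,0,0,0,0,0,0,0,0,0,0])

```text
time: 37.2
eef_pos: [0.5609, 0.0535, 0.0051]
tcp_rot: [0.787, 0.617, 0.001, -0.001]
contact_force: [1.5, 8.2, 1.1]
opening: 0.001
finger_force: 4.3
```

```bash
python3 - <<'E'
from h import *
tool(); print(ctrl.get_state()["joint_efforts"][0])
E
```

```text
t 37.20 s -0.1850 lat-err -0.0001 z 0.0051 yawerr -0.14deg open 0.001 ff 4.3 Fu -8.33 Fn -0.53 Fz 1.05
-4.567041993141174
```

move_arm(plan=[-0.14,-0.58,0,0,0,0,0,0,0,0,0,0,0,0,0,0,0,0,0,0,0,0,0,0,0,0,0,0,0,0,0,0,0,0,0,0,0,0,0,0,0,0,0,0,0,0,0,0,0])

```text
time: 37.9
eef_pos: [0.5609, 0.0535, 0.0051]
tcp_rot: [0.787, 0.617, 0.002, -0.001]
contact_force: [2.3, 10.3, 0.8]
opening: -0.004
finger_force: 5.1
```

```bash
python3 - <<'E'
from h import *
tool(); avg(3)
E
```

```text
t 37.90 s -0.1850 lat-err -0.0001 z 0.0051 yawerr -0.15deg open -0.004 ff 5.1 Fu -10.54 Fn -0.25 Fz 0.85
t 38.00 s -184.96mm Fu -10.13±0.30 eff0 -5.472±0.000 q0 -86.51mrad
```

move_arm(plan=[0.24,0.97,0,0,0,0,0,0.24,0.97,0,0,0,0,0,0.24,0.97,0,0,0,0,0,0.5,1.94,0,0,0,0,0,1.4,5.8,0,0,0,0,0,1.4,5.8,0,0,0,0,0,0,0,30,0,0,0,0,0,0,40,0,0,0,0,0,0,40,0,0,0,0,0,0,40,0,0,0,0,0,0,0,0,0,0,0,0,0,0,0,0,0,0])

```text
time: 39.25
eef_pos: [0.5653, 0.0683, 0.1566]
tcp_rot: [0.787, 0.617, 0.001, 0.001]
contact_force: [0.3, 0.7, -0.6]
opening: -0.001
finger_force: 0.0
```

move_arm(plan=[-10,-39,0,0,0,0,0,-10,-39,0,0,0,0,0,0,0,0,0,0,0,0,0,0,0,0,0,0,0,0,0,0,0,0,0,0])

```text
time: 39.75
eef_pos: [0.544, -0.0092, 0.1538]
tcp_rot: [0.787, 0.617, -0.001, -0.001]
contact_force: [-0.5, 0.1, -0.1]
opening: -0.001
finger_force: 0.0
```

```bash
python3 - <<'E'
from h import *
tool(); c=cam("wrist"); save(c,"w6.png"); D=dials(c); P=ray(c,D[:,:2],.016)[:,:2]; print(D.round(1),np.c_[P@u,P@n-LAT].round(4))
E
```

```text
t 39.75 s -0.1200 lat-err -0.0016 z 0.1538 yawerr -0.06deg open -0.001 ff 0.0 Fu 0.07 Fn -0.52 Fz -0.14
[[316.6 180.   14. ]
 [316.6 140.5  14.7]
 [578.6  89.9  37.1]] [[-0.1228 -0.0005]
 [-0.1569 -0.0005]
 [-0.197   0.2068]]
```

View pics/w6.png

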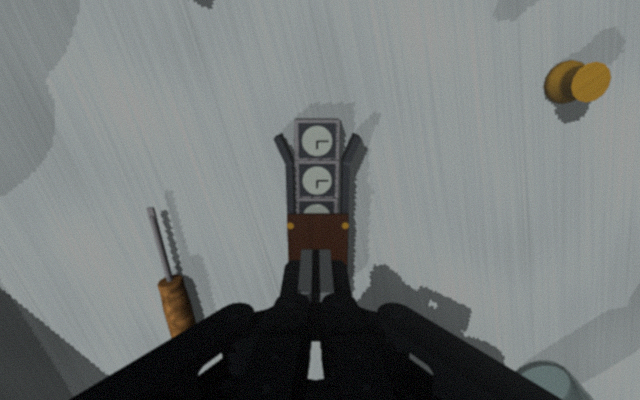

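The last look shows case4 at (317,140), case3 at (317,180) and case2 going under the hood. The spacing is 34.1 mm, the row is centred to within about 0.5 mm, and the tool is clear.

```bash
python3 -c "
from h import *
print(order.sign_off())"
```

```text
the job is handed in; nothing more can be done
None
```

The job is handed in: the four cases were squared into one tight row, pushed into the rail until case1 met the hidden stop, pressed home at about 10 N and left there with the arm clear; the verdict was not shown.

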